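# Slide the longer slate out to its chalk line

### The arm

A 6-joint arm with a two-finger parallel gripper is mounted at the origin on a cart in front of the work surface, level with it; the furniture and walls round the work are solid. World frame = base frame: x ahead of the robot, y to its left, z up, the work surface at z = 0. Lengths are in m, angles in rad, forces in N, time in s.
With the tool pointing down it reaches from about 0.35 to 0.775 m from the base axis. Payload 5.5 kg.
Tool frame: the origin (TCP) lies at the very end of the fingers, on their centre line; the grasp point (between the pads) lies 19 mm behind it (env.grip_point_offset is the distance from the TCP to the grasp point, in m); z points along the fingers, y is the line along which they close (so a half turn about z gives the same grasp; the last joint's range is limited). The gripper opens to 85 mm and grips with 20 to 120 N. Pads are 22 mm wide; open, the fingers measure 114 mm over their backs; the gripper's body (76 mm by 85 mm) begins 54 mm behind the grasp point. The pads swing forward as they close: fully open they stand 13 mm farther back than shut.
Start: joints at [-1.24, 0.313, 0.046, 1.304, 0, 1.431], TCP at [0.261, -0.512, 0.231] pointing down, gripper open.
Joint ranges: [-2.76, 2.76], [-0.86, 1.69], [-1.03, 1.26], [-2.2, 2.34], [-1.47, 1.5], [-3.14, 3.14]. Speed limits (rad/s): [2.57, 2.57, 3.14, 3.14, 3.14, 3.14].

### API

Orientations are given as a unit quaternion [w, x, y, z].
In Python, from workcell import sensors, imaging, workorder, env gives the robot as it stands.
- The arm moves only by the shell command python3 -m handwheel 'ROWS' [FORCE]. ROWS is JSON, a list of rows, each a list of 5 numbers: the shift along the tool's x, y, z in mm, then the turn about the tool's z in rad, then the opening, from 0 (shut) to 1 (fully open). A call has 1 to 8 rows; each row is the pose to reach, as a shift and turn from the pose commanded when the call began, along the tool's axes at that moment; what a row does not reach only later rows make up. A row lasts 1/10 s, in which the tool goes at most 50 mm and 8.59 degrees, less where a joint would pass 70% of its speed; a pose out of reach is approached as far as the arm can. A call with a gripper value outside its range is refused whole. The fingers move at their own pace and stop on an object; FORCE is the grip in N (left out, the last holds). Time passes only in rows, so rows that repeat a pose let the fingers close. It gives the time, the measured TCP pose, the force, the opening and the grip force at its end, in the units of the state.
- sensors.get_state(): the state, without advancing time (a new reading comes with each control period).
- imaging.read_camera(name): name is "side" or "top" or "wrist"; returns a dict with "color" (480x640x3 uint8, blue, green, red), "z_map" (480x640 float32, m along the optical axis (not along the pixel's ray), 0 where there is no reading), "fx", "fy", "cx", "cy" (pixels), "xyz" and "rotation" of the camera in the world. Camera axes: x right, y down, z forward; pixel columns grow to the right and rows downward; lengths in m; the calibration is good to about 2 mm. A picture is of the moment at which its call begins.
- workorder.hand_in(): hands the job in; it is judged then, once.
The state is a dict: "clock": time; "joint_pos": joint angles; "qvel": joint speeds; "tau": joint torques, N m; "tcp_pos": TCP position; "orientation": TCP orientation; "wrist_force": force on the tool from outside, world axes, zero at the start; "ft_torque": the same for the moment, N m; "finger_gap": finger opening in m; "grip_force": force on a finger pad.
Only numpy, scipy, OpenCV 4.12 (cv2) and the standard library are available. Lean on these libraries where they do the work, as an engineer would, in place of code of your own. Each camera call takes 0.05 s, during which the arm holds its last target. There are 200 camera calls.

### The job

Slide the longer of the two slates along the bread board until it juts out over the board's open edge (on the left, opposite the raised bar) with its chalk line right above that edge and the slate square to it, so that it can be taken from below. Push it gently with the fingertips, flat on the board, without gripping or lifting it, and leave the shorter slate and everything else where it is.

Things in the scene. Friction and masses are not known exactly. Their poses are not given: they have to be found in the camera images.
- long_slate: The longer of the two thin dark slates lying on the bread board: a flat rectangle 150 x 90 x 10 mm, 0.24 to 0.5 kg. Origin at the centre of its underside; its x axis runs along its 150 mm length toward the end that faces the board's open edge (ends at x = +75 and -75 mm), y across its width, z up. It lies flat, up to 0.25 rad askew to the board, and slides on the wood.
- chalk_line (a point): Middle of the white chalk line drawn across the top of the longer slate, 45 mm back from the end that faces the open edge (30 mm from the slate's middle, 10 mm above its underside); same axes as the slate.
- board_edge (a point): Middle of the top of the bread board's open edge. The board is a fixed light wooden slab 410 x 290 mm, its top 30 mm above the worktop. Its open edge is the 290 mm edge on the robot's left; a bar 12 mm high closes the opposite end. x axis: horizontally out over the open edge, square to it (the board reaches from x = 0 to -410 mm); y axis: along the edge (the board reaches from -145 to +145 mm); z up, zero at the board's top.
- short_slate: The shorter slate beside it, a square of 90 x 90 x 10 mm with a chalk line across its middle, 0.21 kg; stays where it is. Origin at the centre of its underside. Either slate may be the one nearer the robot.
- ticket_stand: Black price ticket in a pale foot, 70 x 24 x 58 mm, standing on the board near the bar. Origin at the centre of its underside.
- tape_roll: Roll of brown tape, 92 mm wide, 48 mm high, left of the board. Origin at the centre of its underside.
- bench_scraper: Dough scraper, 92 x 112 x 19 mm, left of the board. Origin at the centre of its underside.
- pretzel: Pretzel, 122 x 119 x 45 mm, left of the board. Origin at the centre of its underside.
- mug: White mug with a handle, 92 x 127 x 95 mm, right of the board. Origin at the centre of its underside.
- honey_jar: Honey jar with a metal lid, 71 mm wide, 110 mm high, right of the board. Origin at the centre of its underside.
- oat_roll: Round oat roll, 87 x 96 x 47 mm, left of the board. Origin at the centre of its underside.

How it is judged:
By the outcome, as a careful person would: the job done as asked, in the order asked, and still so for the second after the job is handed in, with the robot touching nothing.
It also fails if it takes over 45 s, if anything falls off the work surface, if the arm or the gripper's body presses on something with over 40 N, if the wrist force passes 120 N, or if a joint passes its speed limit or range.

## Working session

There is one attempt and no reset: what is moved stays moved. The work goes in short steps, Python scripts to look and compute and a shell command to move; the robot and the scene stay as the last step left them, time stands still between calls to the robot, and variables do not carry over. Pictures are saved under pics/ and viewed, at most 12 in all, crops included, and the job is handed in when it is done.

```bash
ls; mkdir -p pics; python3 - <<'E'
from workcell import sensors, imaging
import cv2,numpy as np
for n in ["top"]:
    r=imaging.read_camera(n); cv2.imwrite(f"pics/{n}0.png",r["color"]); np.savez(f"{n}0.npz",**r)
    print(n,r["fx"],r["cx"],r["cy"],r["xyz"],r["rotation"])
s=sensors.get_state();print({k:np.round(v,3) for k,v in s.items()})
E
```

```text
pics
top 607.4047476328085 312.9778017834919 241.4638075069798 [-0.58110734 -0.5397442   1.65661637] [-0.27949471  0.81012219 -0.4861551   0.17099112]
{'clock': np.float64(0.05), 'joint_pos': array([-1.24 ,  0.314,  0.045,  1.304, -0.   ,  1.431]), 'qvel': array([ 0.001, -0.001,  0.001,  0.   , -0.   , -0.002]), 'tau': array([ 0.0000e+00, -4.8216e+01,  2.9955e+01,  1.3000e-02, -0.0000e+00,
        0.0000e+00]), 'tcp_pos': array([ 0.261, -0.512,  0.23 ]), 'orientation': array([-0.001,  0.972,  0.233, -0.   ]), 'wrist_force': array([-0.082,  0.058, -0.046]), 'ft_torque': array([-0.012, -0.042, -0.021]), 'grip_force': np.float64(0.0), 'finger_gap': np.float64(0.086)}
```

View pics/top0.png

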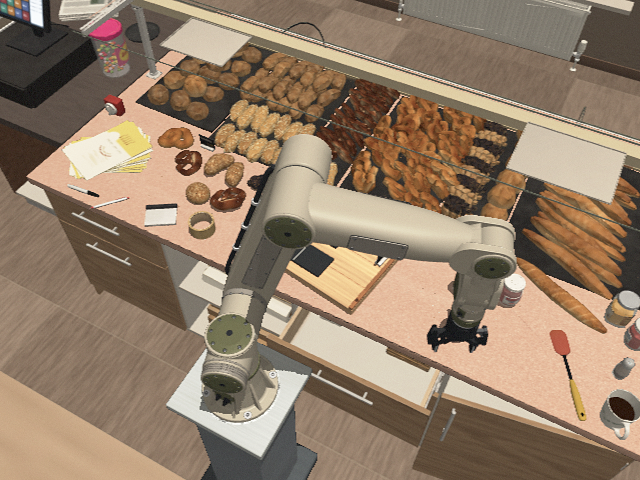

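The arm hides most of the board: only its near corner (~345,270) and a slate at (312,260) show. I'll try the side camera.

```bash
cat > h.py <<'E'
from workcell import sensors, imaging
import cv2,numpy as np
from scipy.spatial.transform import Rotation as R
def rot(r):
    q=np.array(r["rotation"],float)
    return R.from_quat(q,scalar_first=True).as_matrix() if q.size==4 else q
def ray(r,px,z):
    "pixels Nx2 -> world points on plane z"
    px=np.atleast_2d(px).astype(float)
    d=np.c_[(px[:,0]-r["cx"])/r["fx"],(px[:,1]-r["cy"])/r["fy"],np.ones(len(px))]@rot(r).T
    o=np.array(r["xyz"]); return o+d*((z-o[2])/d[:,2])[:,None]
def proj(r,P):
    c=(np.atleast_2d(P)-np.array(r["xyz"]))@rot(r)
    return np.c_[r["fx"]*c[:,0]/c[:,2]+r["cx"],r["fy"]*c[:,1]/c[:,2]+r["cy"]]
def snap(n,tag):
    r=imaging.read_camera(n); cv2.imwrite(f"pics/{n}{tag}.png",r["color"]); np.savez(f"{n}{tag}.npz",**r); return r
E
python3 - <<'E'
from h import *
r=snap("side",0)
print(r["xyz"],rot(r)[:,2]); 
E
```

```text
[0.3074795  1.61970807 1.04644856] [ 0.12244248 -0.83509866 -0.53630036]
```

View pics/side0.png

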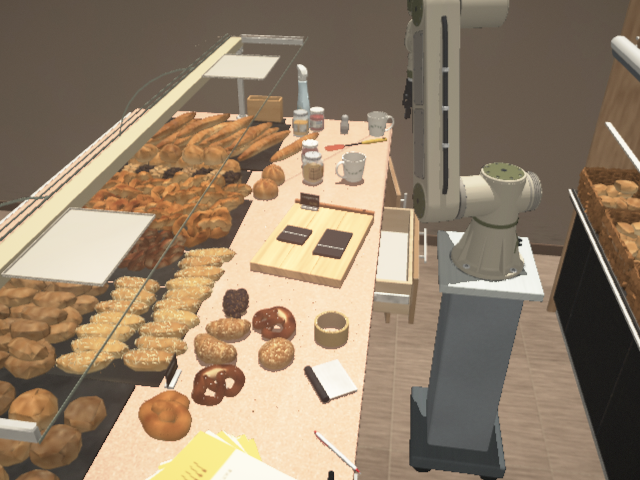

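Side view: the open edge runs from about (253,268) to (338,283), the bar is at the far end. The long slate is at (332,243), nearer the robot, and the short one is at (293,235). The ticket is at (310,202). Now coarse measurements.

```bash
python3 - <<'E'
from h import *
r=dict(np.load("side0.npz"));c=r["color"]
# point cloud for slates: dark pixels on board
z=r["z_map"].astype(float);v,u=np.mgrid[:480,:640]
P=np.stack([(u-r["cx"])/r["fx"]*z,(v-r["cy"])/r["fy"]*z,z],-1)@rot(r).T+r["xyz"]
dark=((c.max(2)<100)).astype(np.uint8); dark[:215]=0;dark[265:]=0;dark[:,:270]=0;dark[:,365:]=0
dark=cv2.morphologyEx(dark,cv2.MORPH_CLOSE,np.ones((5,5)))
n,l,st,ce=cv2.connectedComponentsWithStats(dark)
for i in range(1,n):
    if st[i,4]<100: continue
    cs,_=cv2.findContours((l==i).astype(np.uint8),cv2.RETR_EXTERNAL,cv2.CHAIN_APPROX_NONE)
    w=ray(r,cs[0][:,0,:],0.04)[:,:2]
    print(st[i],"z",np.median(P[l==i][:,2]),cv2.minAreaRect((w*1000).astype(np.float32)))
for p in [(253,268),(338,283),(374,210),(300,202)]: print(p,ray(r,[p],0.03)[0].round(3),P[p[1],p[0]].round(3))
E
python3 - <<'E'
import cv2
c=cv2.imread("pics/side0.png")[185:295,230:390]
cv2.imwrite("pics/sidecrop.png",cv2.resize(c,None,fx=5,fy=5,interpolation=cv2.INTER_CUBIC))
E
```

```text
(253, 268) [0.704 0.204 0.03 ] [0.712 0.176 0.01 ]
(338, 283) [0.444 0.24  0.03 ] [0.446 0.22  0.015]
(374, 210) [ 0.37  -0.206  0.03 ] [ 0.372 -0.264 -0.002]
(300, 202) [ 0.635 -0.224  0.03 ] [ 0.628 -0.185  0.051]
```

View pics/sidecrop.png

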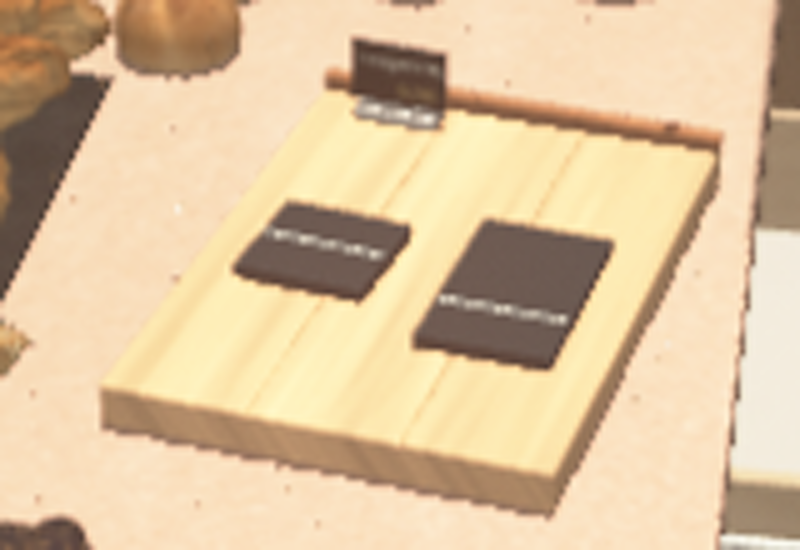

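The crop shows it clearly. The open edge's top runs from (102,390) to (558,475) in the crop. The long slate's corners are about (487,220), (613,240), (550,368), (415,348), with the chalk toward the open edge.

```bash
python3 - <<'E'
from h import *
r=dict(np.load("side0.npz"));c=r["color"]
print(c[236,340],c[235,293],c[250,300])
f=lambda L:np.array(L)/5.+[230,185]-.4
for nm,L,z in [("edge",[(102,390),(558,475)],.03),("far",[(330,90),(718,152)],.03),
 ("long",[(487,220),(613,240),(550,360),(415,340)],.04),("chalk",[(440,299),(566,319)],.04),("short",[(288,202),(410,225),(360,292),(235,264)],.04),("foot",[(360,115),(435,125)],.03)]:
    w=ray(r,f(L),z)[:,:2]; print(nm,w.round(3).tolist(),"len",np.linalg.norm(np.diff(w,axis=0),axis=1).round(3))
g=cv2.inRange(c[:,:,:],(0,0,0),(110,110,110)); g[:222]=0;g[262:]=0;g[:,:272]=0;g[:,358:]=0
g=cv2.morphologyEx(g,cv2.MORPH_CLOSE,np.ones((5,5),np.uint8))
for k in cv2.findContours(g,cv2.RETR_EXTERNAL,cv2.CHAIN_APPROX_NONE)[0]:
    if len(k)>30: print(len(k),cv2.minAreaRect((ray(r,k[:,0],.04)[:,:2]*1000).astype(np.float32)))
E
```

```text
[ 82  91 109] [ 82  92 111] [183 238 254]
edge [[0.72, 0.178], [0.437, 0.222]] len [0.286]
far [[0.65, -0.217], [0.37, -0.171]] len [0.283]
long [[0.514, -0.04], [0.429, -0.027], [0.454, 0.118], [0.539, 0.109]] len [0.085 0.148 0.085]
chalk [[0.53, 0.06], [0.449, 0.071]] len [0.082]
short [[0.647, -0.042], [0.563, -0.026], [0.581, 0.06], [0.666, 0.039]] len [0.086 0.088 0.087]
foot [[0.623, -0.184], [0.569, -0.178]] len [0.055]
113 ((483.0083923339844, 46.6608772277832), (151.82911682128906, 85.89833068847656), 80.77154541015625)
76 ((612.45947265625, 15.787086486816406), (92.37646484375, 86.63480377197266), 75.98221588134766)
```

```bash
python3 -m handwheel '[[30,-23,0,-0.12,0.6],[66,-50,0,-0.24,0.6],[101,-77,0,-0.36,0.6],[136,-104,0,-0.48,0.6],[171,-131,0,-0.6,0.6],[206,-158,0,-0.72,0.6],[241,-185,0,-0.84,0.6],[276,-212,0,-0.95,0.6]]'; python3 -m handwheel '[[0,0,0,0,0.6],[0,0,0,0,0.6]]'; python3 - <<'E'
from h import *
r=snap("wrist",1)
s=sensors.get_state();print(s["tcp_pos"].round(4),s["joint_pos"].round(3),s["finger_gap"],s["wrist_force"])
M=R.from_quat(s["orientation"],scalar_first=True).as_matrix();print(M.round(3))
t=np.array([.462,-.094,.10]);print("to pre:",(M.T@(t-s["tcp_pos"])*1000).round(1), "cam",r["xyz"])
E
```

```text
clock: 0.9
tcp_pos: [0.4109, -0.1966, 0.2311]
orientation: [-0.0, 0.757, 0.654, -0.0]
wrist_force: [0.5, -0.1, 0.2]
finger_gap: 0.0511
grip_force: 0.0
clock: 1.1
tcp_pos: [0.4108, -0.1973, 0.2311]
orientation: [-0.0, 0.757, 0.653, -0.0]
wrist_force: [-0.2, -0.0, 0.4]
finger_gap: 0.0513
grip_force: 0.0
[ 0.4106 -0.1983  0.2311] [-0.626  0.083 -0.242  1.246 -0.     1.095] 0.05135488983234007 [ 0.26592622 -0.27373127  0.17020948]
[[ 0.149  0.989 -0.   ]
 [ 0.989 -0.149 -0.   ]
 [-0.    -0.    -1.   ]]
to pre: [110.9  35.3 131. ] cam [ 0.42231561 -0.12512834  0.37328209]
```

View pics/wrist1.png

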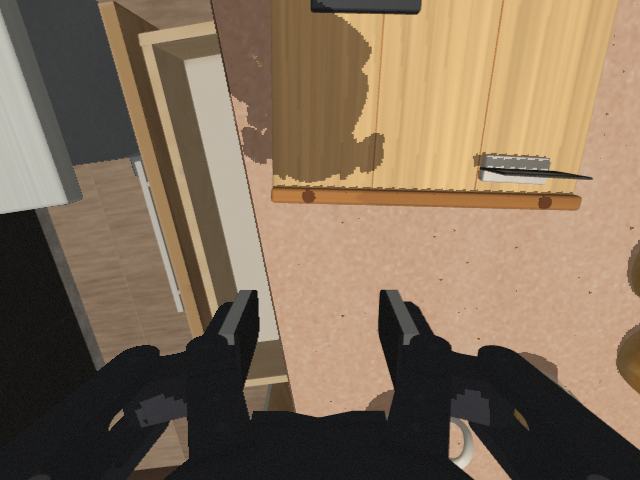

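The wrist view shows the bar at row ~197, the ticket at (515,170) and the slate's rear end at row ~10. I'll move on above the slate for a closer look that includes the open edge.

```bash
python3 -m handwheel '[[40,8,0,0,0.6],[85,16,0,0,0.6],[130,24,0,0,0.6],[175,30,0,0,0.6],[215,35,0,0,0.6],[240,35,0,0,0.6],[240,35,0,0,0.6],[240,35,0,0,0.6]]'; python3 - <<'E'
from h import *
r=snap("wrist",2)
s=sensors.get_state();print(s["tcp_pos"].round(4))
E
```

```text
clock: 1.95
tcp_pos: [0.4812, 0.0326, 0.231]
orientation: [0.0, 0.759, 0.652, -0.0]
wrist_force: [0.3, 0.2, -0.2]
finger_gap: 0.0513
grip_force: 0.0
[0.4811 0.0322 0.231 ]
```

View pics/wrist2.png

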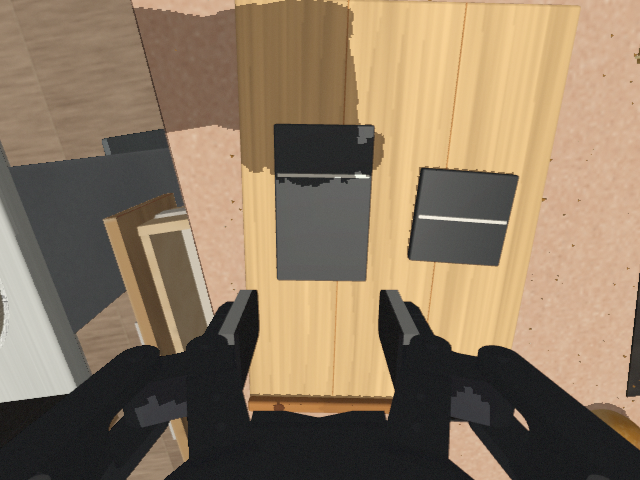

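The wrist view now has everything. The open edge runs from (240,1) to (578,8). The long slate is at (275-374, 125-281) with chalk at row ~176, and the short slate is at (408-518, 168-265).

```bash
cat > m.py <<'E'
from h import *
def wood(c):
    h=cv2.cvtColor(c,cv2.COLOR_BGR2HSV); return (h[...,0]>13)&(h[...,0]<28)&(h[...,1]>95)
def edge(r,cols):
    w=wood(r["color"]); pts=[(u,np.argmax(w[:60,u])) for u in cols if w[:60,u].any()]
    return ray(r,pts,.03)[:,:2]
def line(p):
    vx,vy,x,y=cv2.fitLine(p.astype(np.float32),cv2.DIST_HUBER,0,1e-4,1e-4).ravel(); return np.array([vx,vy]),np.array([x,y])
def slate(r,box):
    u0,v0,u1,v1=box;c=r["color"];g=cv2.inRange(cv2.cvtColor(c,cv2.COLOR_BGR2HSV),(0,0,0),(180,70,255))
    m=np.zeros_like(g);m[v0:v1,u0:u1]=g[v0:v1,u0:u1];m=cv2.morphologyEx(m,cv2.MORPH_OPEN,np.ones((5,5),np.uint8))
    k=max(cv2.findContours(m,cv2.RETR_EXTERNAL,cv2.CHAIN_APPROX_NONE)[0],key=cv2.contourArea)
    return k[:,0],cv2.minAreaRect((ray(r,k[:,0],.04)[:,:2]*1000).astype(np.float32))
E
python3 - <<'E'
from m import *
r=dict(np.load("wrist2.npz"))
e=edge(r,list(range(250,340,3))+list(range(360,570,3)));d,p=line(e);print("n ang",np.degrees(np.arctan2(d[1],d[0]))+90,p,"corners",ray(r,[(238,1),(578,8)],.03)[:,:2].round(4).tolist(),"resid",np.std((e-p)@[-d[1],d[0]]))
n=np.array([-d[1],d[0]]);n*=np.sign(n[1])
k,b=slate(r,(255,105,395,300));print(b)
print("short",slate(r,(395,150,535,285))[1])
C=cv2.boxPoints(b)/1000;print("corner dist to edge",((p-C)@n).round(4))
print("chalk",ray(r,[(277,176.5),(370,177)],.04).round(4).tolist(), "d",((p-ray(r,[(277,176.5),(370,177)],.04)[:,:2])@n))
# slate side lines
w=ray(r,k,.04)[:,:2]; s=sensors.get_state();print(s["tcp_pos"])
for nm,sel in [("left",(k[:,0]<283)&(k[:,1]>140)&(k[:,1]<265)),("right",(k[:,0]>360)&(k[:,1]>140)&(k[:,1]<265)),("rear",(k[:,1]>270)&(k[:,0]>285)&(k[:,0]<358)),("front",(k[:,1]<130)&(k[:,0]>285)&(k[:,0]<362))]:
    d2,p2=line(w[sel]);print(nm,np.degrees(np.arctan2(d2[1],d2[0])),p2.round(4))
E
```

```text
n ang 80.42836 [0.607437   0.18929057] corners [[0.4424, 0.2153], [0.7208, 0.1676]] resid 0.0004786795881990916
((485.7578125, 35.341819763183594), (148.00120544433594, 88.39688873291016), 80.454345703125)
short ((613.5942993164062, 4.757183074951172), (89.00924682617188, 90.24241638183594), 77.05326080322266)
corner dist to edge [0.2461 0.246  0.098  0.0981]
chalk [[0.4491, 0.0697, 0.04], [0.5332, 0.0563, 0.04]] d [0.14428998 0.14343382]
[0.48111699 0.03219914 0.23100805]
left 80.709114 [0.4446 0.0532]
right 80.51347 [0.5295 0.032 ]
rear -9.847017 [ 0.4687 -0.0363]
front -9.574627 [0.4998 0.1077]
```

The slate is already square to the edge within 0.3°, and the chalk is ~143 mm short of it. I'll back up behind the slate and descend.

```bash
python3 -m handwheel '[[-45,1,0,0.016,0.6],[-90,2,0,0.016,0.6],[-117,2,20,0.016,0.6],[-117,2,65,0.016,0.6],[-117,2,110,0.016,0.6],[-117,2,150,0.016,0.6],[-117,2,180,0.016,0.6],[-117,2,180,0.016,0.6]]'; python3 -m handwheel '[[0,0,5,0,0.6],[0,0,10,0,0.6],[0,0,12,0,0.6],[0,0,13,0,0.6],[0,0,13,0,0.6]]'
```

```text
clock: 2.8
tcp_pos: [0.4615, -0.0829, 0.0477]
orientation: [-0.003, 0.764, 0.645, -0.002]
wrist_force: [-0.6, 0.4, 0.5]
finger_gap: 0.051
grip_force: 0.0
clock: 3.3
tcp_pos: [0.4661, -0.0824, 0.0389]
orientation: [0.001, 0.763, 0.646, 0.0]
wrist_force: [0.5, 0.4, 0.5]
finger_gap: 0.0511
grip_force: 0.0
```

```bash
python3 -m handwheel '[[0,0,1,0,0.6],[0,0,2,0,0.6],[0,0,3,0,0.6],[0,0,3,0,0.6],[0,0,3,0,0.6]]'; python3 - <<'E'
from h import *
r=dict(snap("side",3));s=sensors.get_state();print(s["tcp_pos"].round(4),s["wrist_force"].round(1))
c=r["color"][165:285,270:390];cv2.imwrite("pics/side3c.png",cv2.resize(c,None,fx=5,fy=5,interpolation=cv2.INTER_CUBIC))
w=snap("wrist",3)
E
```

```text
clock: 3.8
tcp_pos: [0.4656, -0.0822, 0.0352]
orientation: [-0.0, 0.763, 0.646, -0.0]
wrist_force: [0.6, 0.1, -0.7]
finger_gap: 0.0514
grip_force: 0.0
[ 0.4656 -0.0823  0.0352] [-0.  -0.4 -0.5]
```

View pics/wrist3.png

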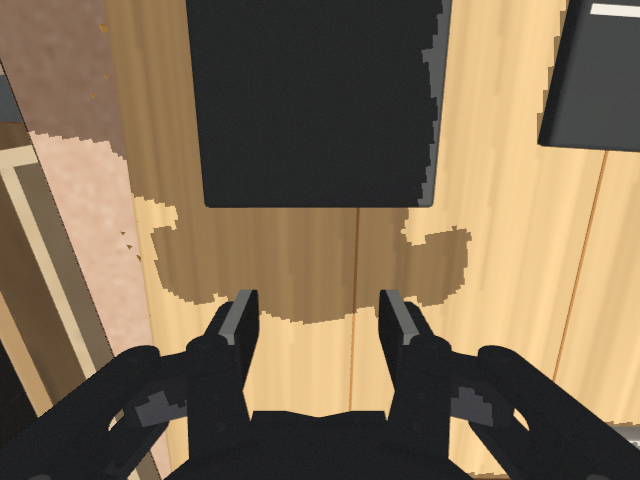

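View pics/side3c.png

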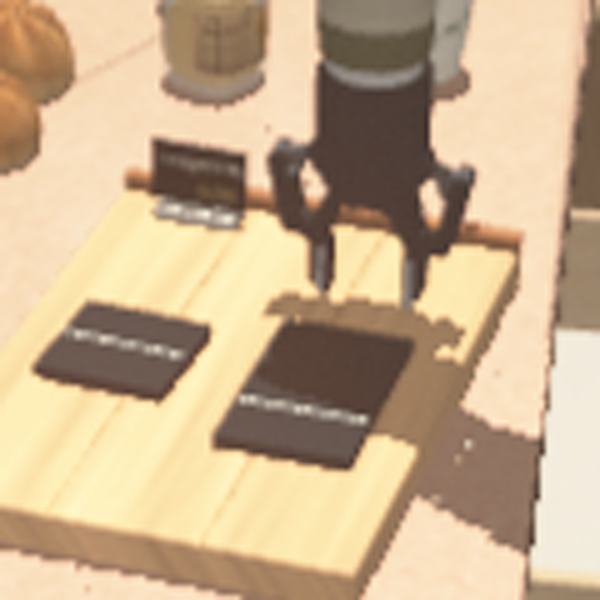

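The fingertips are centred behind the slate (fingers at columns 240 and 395, slate 205-433). I'll feel for the board.

```bash
python3 -m handwheel '[[0,0,1,0,0.6],[0,0,1,0,0.6],[0,0,2,0,0.6],[0,0,2,0,0.6]]'; python3 -m handwheel '[[0,0,1,0,0.6],[0,0,1,0,0.6],[0,0,2,0,0.6],[0,0,2,0,0.6]]'
```

```text
clock: 4.3
tcp_pos: [0.4655, -0.0823, 0.0332]
orientation: [-0.0, 0.763, 0.646, -0.0]
wrist_force: [0.1, -0.3, 0.3]
finger_gap: 0.0514
grip_force: 0.0
clock: 4.7
tcp_pos: [0.4655, -0.0823, 0.0312]
orientation: [-0.0, 0.763, 0.646, -0.0]
wrist_force: [0.4, -0.1, -0.1]
finger_gap: 0.0516
grip_force: 0.0
```

```bash
for i in 1 2 3; do python3 -m handwheel '[[0,0,1,0,0.6],[0,0,1,0,0.6],[0,0,1,0,0.6]]' | grep -E "tcp|wrist"; done
```

```text
tcp_pos: [0.4656, -0.0823, 0.0303]
wrist_force: [0.3, -0.5, 0.1]
tcp_pos: [0.4656, -0.0823, 0.0292]
wrist_force: [-0.2, 0.1, 0.4]
tcp_pos: [0.4656, -0.0823, 0.0283]
wrist_force: [-0.2, -0.3, -0.2]
```

```bash
python3 -m handwheel '[[0,0,1,0,0.6],[0,0,1,0,0.6],[5,0,1,0,0.6],[10,0,1,0,0.6],[15,0,1,0,0.6],[20,0,1,0,0.6],[25,0,1,0,0.6],[25,0,1,0,0.6]]' | grep -E "tcp|wrist";  python3 -m handwheel '[[4,0,0,0,0.6],[8,0,0,0,0.6],[12,0,0,0,0.6],[16,0,0,0,0.6],[20,0,0,0,0.6],[25,0,0,0,0.6],[30,0,0,0,0.6],[35,0,0,0,0.6]]'; python3 - <<'E'
from h import *
snap("wrist",4)
E
```

```text
tcp_pos: [0.4698, -0.0569, 0.0273]
wrist_force: [0.1, -0.3, 0.2]
clock: 7.2
tcp_pos: [0.4756, -0.0227, 0.0273]
orientation: [0.0, 0.763, 0.646, -0.0]
wrist_force: [0.3, -2.1, 0.7]
finger_gap: 0.0511
grip_force: 0.9
```

View pics/wrist4.png

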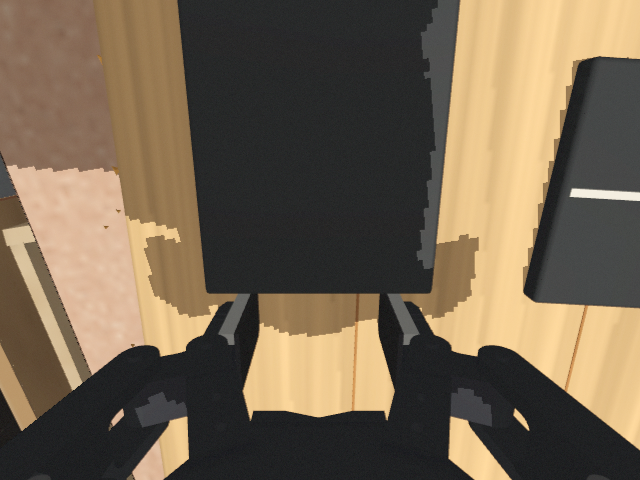

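The fingertips touch the rear end evenly (row 293 level) at about 2 N. Pushing on.

```bash
python3 -m handwheel '[[7,0,0,0,0.6],[14,0,0,0,0.6],[21,0,0,0,0.6],[28,0,0,0,0.6],[35,0,0,0,0.6],[42,0,0,0,0.6],[49,0,0,0,0.6],[56,0,0,0,0.6]]' | grep -E "tcp|wrist";  python3 -m handwheel '[[7,0,0,0,0.6],[14,0,0,0,0.6],[21,0,0,0,0.6],[28,0,0,0,0.6],[34,0,0,0,0.6],[38,0,0,0,0.6],[42,0,0,0,0.6],[44,0,0,0,0.6]]'; python3 - <<'E'
from h import *
r=snap("side",5)
c=r["color"][185:295,230:390];cv2.imwrite("pics/side5c.png",cv2.resize(c,None,fx=5,fy=5,interpolation=cv2.INTER_CUBIC))
E
```

```text
tcp_pos: [0.4848, 0.0327, 0.0273]
wrist_force: [-0.4, -1.2, 0.6]
clock: 8.85
tcp_pos: [0.4921, 0.0758, 0.0273]
orientation: [0.0, 0.763, 0.646, -0.0]
wrist_force: [-0.7, -1.9, 1.4]
finger_gap: 0.0507
grip_force: 1.1
```

View pics/side5c.png

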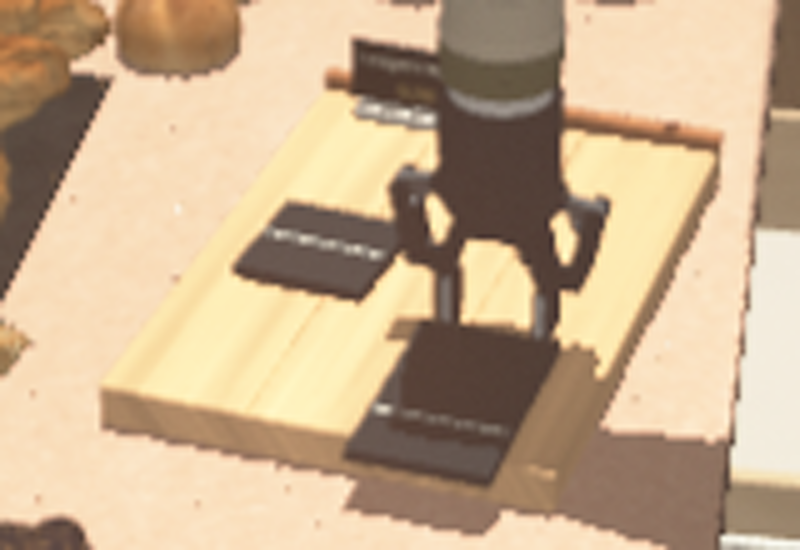

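The chalk is now close to the edge (chalk ~(445,420) in the crop, edge hidden below the slate). I'll back off, rise and measure from above.

```bash
python3 -m handwheel '[[-10,0,0,0,0.6],[-20,0,0,0,0.6],[-20,0,-45,0,0.6],[-20,0,-90,0,0.6],[-20,0,-135,0,0.6],[10,0,-170,0,0.6],[50,0,-190,0,0.6],[50,0,-190,0,0.6]]' | grep -E "tcp|wrist"; python3 -m handwheel '[[0,0,0,0,0.6],[0,0,0,0,0.6],[0,0,0,0,0.6]]' | grep -E "tcp|wrist"; python3 - <<'E'
from h import *
snap("wrist",6)
E
```

```text
tcp_pos: [0.5028, 0.1272, 0.2209]
wrist_force: [0.1, -0.4, 0.2]
tcp_pos: [0.4994, 0.1236, 0.216]
wrist_force: [-0.4, -0.6, -0.6]
```

View pics/wrist6.png

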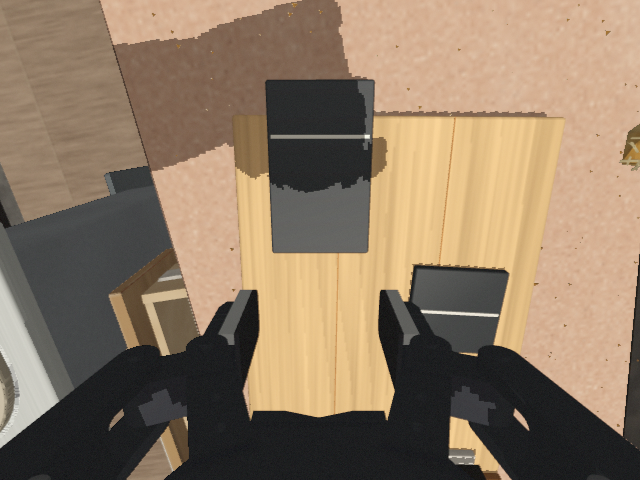

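The edge is at row ~117 (cols 234-265 and 376-563), the chalk at row ~136 and the slate spans (266-375, 80-252). The short slate hasn't moved.

```bash
cat > meas.py <<'E'
from m import *
import sys
r=dict(np.load(sys.argv[1]));v0,v1=int(sys.argv[2]),int(sys.argv[3]);c0,c1=int(sys.argv[4]),int(sys.argv[5])
g=cv2.cvtColor(r["color"],cv2.COLOR_BGR2GRAY).astype(float); w=wood(r["color"])
cols=list(range(237,262,2))+list(range(385,558,3))
e=ray(r,[(u,v0+np.argmax(w[v0:v1,u])-.5) for u in cols],.03)[:,:2];d,p=line(e)
n=np.array([-d[1],d[0]]);n*=np.sign(n[1])
print("edge out angle",np.degrees(np.arctan2(n[1],n[0])),"resid",np.abs((e-p)@n).max())
ch=[]
for u in range(275,366,3):
    x=np.clip(g[c0:c1,u]-110,0,None)
    if x.sum()>50: ch.append((u,c0+(x*np.arange(c1-c0)).sum()/x.sum()))
cw=ray(r,ch,.04)[:,:2];dc,pc=line(cw);print("chalk angle",np.degrees(np.arctan2(dc[1],dc[0]))+90,"mid",pc,"resid",np.abs((cw-pc)@n).max(),"CHALK SHORT BY mm",(p-pc)@n*1000)
k,b=slate(r,(255,60,395,275))
b2=ray(r,k,.04)[:,:2];q=(b2-p)@n*1000;print("rect",b,"front/rear along n",np.percentile(q,[98,2]).round(1))
E
python3 meas.py wrist6.npz 100 130 126 146
```

```text
edge out angle 80.135254 resid 0.00783984677269872
chalk angle 80.37584 mid [0.50752324 0.19078356] resid 0.00030455056489931884 CHALK SHORT BY mm 17.496122
rect ((506.9747314453125, 160.5501708984375), (147.60043334960938, 88.89984130859375), 80.4197006225586) front/rear along n [  26.5 -121.3]
```

```bash
python3 - <<'E'
from m import *
r=dict(np.load("wrist6.npz"));c=r["color"]
w=wood(c)
print([(u,100+int(np.argmax(w[100:130,u]))) for u in list(range(237,262,3))+list(range(385,558,8))])
for u in (250,420,520): print(u,c[110:122,u].tolist())
cols=list(range(390,550,2)); g=c[...,0].astype(float); # step wood/shadow: strongest hue change via saturation
s=cv2.cvtColor(c,cv2.COLOR_BGR2HSV)[...,1].astype(float)
E
```

```text
[(237, 115), (240, 115), (243, 115), (246, 115), (249, 115), (252, 115), (255, 115), (258, 115), (261, 115), (385, 115), (393, 115), (401, 116), (409, 116), (417, 116), (425, 116), (433, 116), (441, 115), (449, 114), (457, 116), (465, 116), (473, 116), (481, 116), (489, 116), (497, 116), (505, 116), (513, 116), (521, 116), (529, 116), (537, 116), (545, 117), (553, 117)]
250 [[80, 99, 128], [81, 102, 128], [80, 100, 127], [81, 99, 126], [81, 101, 129], [70, 104, 133], [71, 108, 138], [75, 113, 143], [73, 112, 141], [75, 112, 141], [75, 111, 142], [74, 111, 141]]
420 [[144, 172, 209], [80, 99, 126], [81, 100, 126], [83, 104, 129], [85, 104, 129], [86, 109, 134], [93, 140, 172], [121, 175, 212], [133, 190, 227], [143, 201, 238], [145, 201, 238], [142, 201, 238]]
520 [[149, 178, 213], [137, 166, 202], [81, 100, 128], [79, 101, 126], [84, 101, 128], [83, 101, 128], [84, 110, 138], [107, 158, 194], [123, 179, 214], [134, 190, 226], [140, 198, 235], [141, 198, 234]]
```

The chalk is 17.4 mm short, and the front, rear and chalk readings agree. I'll go back down behind the slate and finish the push.

```bash
python3 -m handwheel '[[-40,0,0,0,0.6],[-75,0,20,0,0.6],[-75,0,65,0,0.6],[-75,0,110,0,0.6],[-75,0,155,0,0.6],[-75,0,180,0,0.6],[-75,0,190,0,0.6],[-75,0,190,0,0.6]]' | grep -E "tcp|wrist"; python3 -m handwheel '[[0,0,0,0,0.6],[0,0,0,0,0.6],[5,0,0,0,0.6],[10,0,0,0,0.6],[15,0,0,0,0.6],[20,0,0,0,0.6],[20,0,0,0,0.6]]'
```

```text
tcp_pos: [0.4867, 0.0503, 0.0275]
wrist_force: [0.8, -0.4, 0.3]
clock: 11.55
tcp_pos: [0.4913, 0.0714, 0.0272]
orientation: [0.0, 0.763, 0.646, 0.0]
wrist_force: [0.1, -0.2, 0.3]
finger_gap: 0.0514
grip_force: 0.0
```

```bash
python3 -m handwheel '[[4,0,0,0,0.6],[8,0,0,0,0.6],[12,0,0,0,0.6],[15,0,0,0,0.6],[18,0,0,0,0.6],[20,0,0,0,0.6],[22,0,0,0,0.6],[22,0,0,0,0.6]]' | grep -E "tcp|wrist"; python3 -m handwheel '[[-10,0,0,0,0.6],[-20,0,0,0,0.6],[-20,0,-45,0,0.6],[-20,0,-90,0,0.6],[-20,0,-135,0,0.6],[0,0,-170,0,0.6],[30,0,-190,0,0.6],[30,0,-190,0,0.6]]' | grep -E "tcp|wrist"; python3 -m handwheel '[[0,0,0,0,0.6],[0,0,0,0,0.6],[0,0,0,0,0.6]]' | grep -E "tcp|wrist"; python3 - <<'E'
from h import *
snap("wrist",7)
E
```

```text
tcp_pos: [0.4949, 0.0927, 0.0272]
wrist_force: [0.6, -0.3, -0.5]
tcp_pos: [0.5022, 0.1233, 0.221]
wrist_force: [1.1, -0.2, -0.3]
tcp_pos: [0.4989, 0.1209, 0.2159]
wrist_force: [0.0, -0.0, -0.6]
```

View pics/wrist7.png

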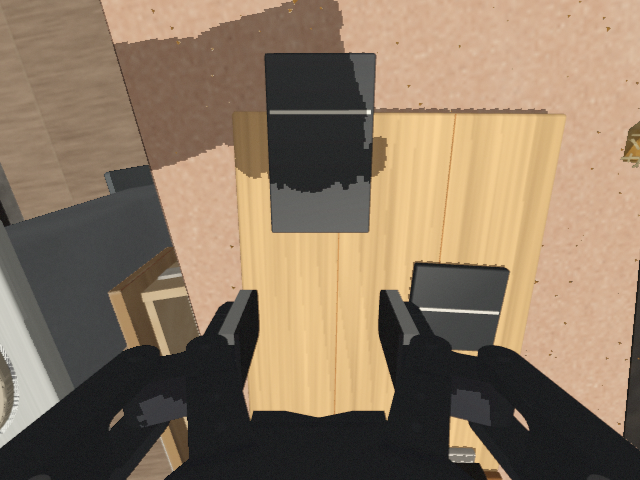

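The chalk (row ~112) now lines up with the edge (row ~112).

```bash
python3 meas.py wrist7.npz 97 127 102 122
```

```text
edge out angle 79.995056 resid 0.007425303282581459
chalk angle 80.41435 mid [0.5102473  0.20714289] resid 0.00045444518996727725 CHALK SHORT BY mm 1.219512
rect ((509.4654541015625, 175.10093688964844), (142.05612182617188, 88.83636474609375), 80.43558502197266) front/rear along n [  38.3 -104.2]
```

```bash
python3 -c "
from workcell import workorder
print(workorder.hand_in())"
```

```text
the job is handed in; nothing more can be done
None
```

The long slate now juts out over the board's open edge with its chalk line about 1 mm or less short of that edge and square to it within about 0.4°; nothing else was touched, the arm is clear, and the job is handed in with no verdict returned.

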